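# Unlock and rack a gel cassette

## Robot

A 6-joint arm with a two-finger parallel gripper is mounted at the origin on the work surface. World frame = base frame: x ahead of the robot, y to its left, z up, the work surface at z = 0. Lengths are in m, angles in rad, forces in N, time in s.
With the tool pointing down it reaches from about 0.3 to 0.825 m from the base axis. Payload 5.4 kg.
Tool frame: the origin (TCP) lies midway between the tips of the shut fingers; the grasp point (between the pads) lies bot.pinch_z behind it (bot.pinch_z is the distance from the TCP to the grasp point, in m); z points along the fingers, y is the line along which they close (so a half turn about z gives the same grasp; the last joint's range is limited). The gripper opens to 92 mm and grips with 3 to 60 N. Pads are 20 mm wide; open, the fingers measure 128 mm over their backs; the gripper's body (75 mm by 189 mm) begins 69 mm behind the grasp point.
Start: joints at [1.089, 0.158, 1.597, -0, 1.386, -0.21], TCP at [0.154, 0.554, 0.215] pointing down, gripper open.
Joint ranges: [-2.91, 2.91], [-0.94, 2.29], [0.18, 2.7], [-1.29, 4.43], [0.17, 2.64], [-3, 3]. Speed limits (rad/s): [2.57, 2.57, 3.14, 3.14, 3.14, 3.14].

## Interface

Orientations are given as a unit quaternion [x, y, z, w].
In Python, from bench import bot, capture, get_calibration, job gives the robot as it stands.
- The arm moves only by the tool carry_out, never from a script. Its argument "rows" is a list of rows, each a list of 7 numbers: the shift along the tool's x, y, z as a fraction of full scale, then the turn, a rotation vector about the tool's x, y, z as a fraction of full scale, then the closure, from 0 (fully open) to 1 (shut). A call has 1 to 10 rows; each row shifts and turns the commanded pose from where the row before left it, along the tool's axes as they then stand; what a row does not reach is not made up. Full scale, the value 1, is 3 cm for a shift and 0.12 rad for a turn. A row lasts 1/12 s, in which the tool goes at most 41.7 mm and 7.16 degrees, less where a joint would pass 70% of its speed; a pose out of reach is approached as far as the arm can. A call with a number of a shift or a turn outside -1 to 1 is refused whole. A call with a gripper value outside its range is refused whole. The fingers move at their own pace and stop on an object; the grip force is fixed at half the most. Time passes only in rows, so rows that do not move let the fingers close. It gives the time, the measured TCP pose, the force, the opening and the grip force at its end, in the units of the state.
- bot.get_obs(): the state, without advancing time (a new reading comes with each control period).
- capture(name): name is "scene" or "top"; returns (picture, depth): 400x640x3 uint8, red, green, blue; 400x640 float32, m along the optical axis (not along the pixel's ray), 0 where there is no reading.
- get_calibration(name): a dict with "fx", "fy", "cx", "cy" (pixels), "T" (4x4, takes a point from camera to world coordinates). Camera axes: x right, y up, looking along -z (the intrinsics and any distortion apply to the point x, -y, -z); pixel columns grow to the right and rows downward; lengths in m; the calibration is good to about 2 mm. A picture is of the moment at which its call begins. get_calibration takes no time and is no camera call.
- job.sign_off(): hands the job in; it is judged then, once.
The state is a dict: "t": time; "q": joint angles; "qvel": joint speeds; "joint_efforts": joint torques, N m; "ee_pos": TCP position; "orientation": TCP orientation; "ft_force": force on the tool from outside, world axes, zero at the start; "moment": the same for the moment, N m; "gripper_width": finger opening in m; "grasp_force": force on a finger pad.
Only numpy, scipy, OpenCV 4.12 (cv2) and the standard library are available. Lean on these libraries where they do the work, as an engineer would, in place of code of your own. Each camera call takes 0.05 s, during which the arm holds its last target. There are 200 camera calls.

## Task

Release the gel cassette from the white casting stand by turning the stand's black lock knob counter-clockwise until it clicks over its detent and stays there. Then slide the cassette straight up out of the stand and stand it upright, fully down, in the empty slot of the steel drying rack, and let go. Leave the cassette already in the rack, the spray bottle and the beaker where they are.

Things in the scene. Friction and masses are not known exactly. Their poses are not given: they have to be found in the camera images.
- stand: White casting stand, fixed; grey base 220 x 170 x 16 mm. Origin: centre of underside; x from knob side to cassette side, z up. Cassette slot at x = +60: 11 mm wide channels (lips in to |y| = 42 mm, tops at z = 82) hold its side edges; its middle and top 34 mm are free. In front, a panel sloping 35 deg faces up and to -x; the knob's axis meets it at x = -25, z = 75 mm.
- lock_knob (a joint): Angle of the lock knob (rad): 0 locked (start), grows counter-clockwise (right-hand rule about the axis out of the panel) to the stop at 1.4. A sprung detent opposes the first half (up to 0.35 N m); past 0.7 it snaps on to 1.4 and stays; let go earlier it springs back to 0. While locked, a bolt in the stand's +y channel holds the cassette down by a notch in its edge.
- knob_grip (a point): Grip point on the axis of the lock knob: black fluted round knob, 58 mm over the ribs, 40 mm tall, white line on its face. It is 12 mm below the end face, 31 mm above the panel. z axis points out of the panel along the knob's axis, 35 deg from vertical, leaning to the stand's -x. x axis (the white line) turns with the knob; at 0 it points up the panel to the cassette.
- cassette: Gel cassette to be moved: green glass pane framed in grey plastic, 8 mm thick (x), 110 mm wide (y), 100 mm tall (z), 0.13 to 0.25 kg, standing in the stand. Origin: centre of its lower edge. Either face may be to the front. A 14 mm tall notch in each side edge.
- rack: Steel drying rack, fixed, base 150 x 160 x 12 mm. Origin: centre of underside. Two slots along y, at x = -35 mm (empty) and x = +35 mm (taken): each 18 mm wide between posts at both ends (|y| = 44 to 64 mm, tops 66 mm above the table) that hold a cassette's side edges; side walls 128 mm apart.
- free_slot (a point): Middle of the floor of the rack's empty slot, 12 mm above the table. Axes as the rack: x across the slot, y along it. The cassette's lower edge rests here.
- other_cassette: A cassette of the same kind already standing in the rack's other slot (rack x = +35 mm). To be left alone. Origin: centre of its lower edge.
- spray_bottle: Clear plastic bottle with a white cap, 48 mm across, 140 mm tall, between stand and rack. To be left alone. Origin: centre of its underside.
- beaker: Glass beaker, 70 mm across, 85 mm tall, behind the bottle. To be left alone. Origin: centre of its underside.
- stand_slot (a point): Middle of the floor of the stand's slot, 16 mm above the table, where the cassette's lower edge starts. Axes as the stand.
Mind the look-alikes: they are no part of the job. Leave any pink or red look-alike of the cassette alone.

How it is judged:
By the outcome, as a careful person would: the job done as asked, in the order asked, and still so for the second after the job is handed in, with the robot touching nothing.
It also fails if it takes over 58 s, if anything falls off the work surface, if the arm or the gripper's body presses on something with over 40 N, if the wrist force passes 120 N, or if a joint passes its speed limit or range.

## Working session

There is one attempt and no reset: what is moved stays moved. The work goes in short steps, Python scripts to look and compute and a tool call to move; the robot and the scene stay as the last step left them, time stands still between calls to the robot, and variables do not carry over. Pictures are saved under pics/ and viewed, at most 10 in all, crops included, and the job is handed in when it is done.

Besides the shell and the picture viewer there is one more tool, called as name(argument=value, ...), one argument or row to a line, values as JSON. carry_out: Moves the arm, as the interface text tells. Its arguments: {"type":"object","properties":{"rows":{"type":"array","items":{"type":"array","items":{"type":"number","minimum":-1,"maximum":1}}}},"required":["rows"]}

```bash
ls; mkdir -p pics
python3 - <<'E'
from bench import bot, capture, get_calibration
import cv2, numpy as np
for n in("scene","top"):
    p,d=capture(n); cv2.imwrite(f"pics/{n}0.png",p[:,:,::-1]); np.savez(f"{n}0.npz",p=p,d=d)
    c=get_calibration(n); print(n,{k:(np.round(v,4).tolist() if k=="T" else v) for k,v in c.items()})
print(bot.get_obs(), bot.pinch_z)
E
```

```text
pics
scene {'fx': 474.83721274577863, 'fy': 474.83721274577863, 'cx': 314.2070089893026, 'cy': 195.75486088370025, 'T': [[0.6249, -0.4692, 0.624, 1.2687], [0.7807, 0.3779, -0.4976, -0.5402], [-0.0023, 0.7981, 0.6025, 0.835], [0.0, 0.0, 0.0, 1.0]]}
top {'fx': 362.77727053416385, 'fy': 362.77727053416385, 'cx': 320.8353417594371, 'cy': 194.2889437172994, 'T': [[-0.0278, 0.9949, -0.0964, 0.4218], [-0.9994, -0.0257, 0.0231, 0.062], [0.0205, 0.097, 0.9951, 1.1047], [0.0, 0.0, 0.0, 1.0]]}
{'t': 0.1, 'q': array([ 1.08885602e+00,  1.58978856e-01,  1.59811183e+00,  1.13705405e-05,
        1.38621402e+00, -2.10123393e-01]), 'qvel': array([ 2.79281955e-05, -4.63022723e-03, -2.04201822e-03, -2.30555556e-04,
        1.59434418e-03,  2.21479018e-03]), 'joint_efforts': array([ 3.86645979e-04, -3.86506391e+01, -3.22959280e+01,  7.03073130e-02,
        3.39968770e-02, -5.98213933e-05]), 'ee_pos': array([0.15413538, 0.55336117, 0.21371865]), 'orientation': array([ 1.35491437e-01,  9.90778148e-01, -8.03389873e-04, -2.95592529e-04]), 'ft_force': array([0.00526977, 0.39220235, 0.35795247]), 'moment': array([-1.61508878e-02,  7.39326820e-02, -6.08817629e-05]), 'grasp_force': 0.0, 'gripper_width': 0.09137010716707732} 0.0187
```

View pics/scene0.png

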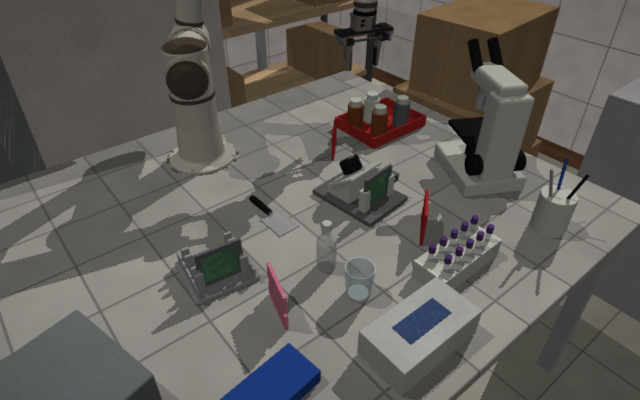

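View pics/top0.png

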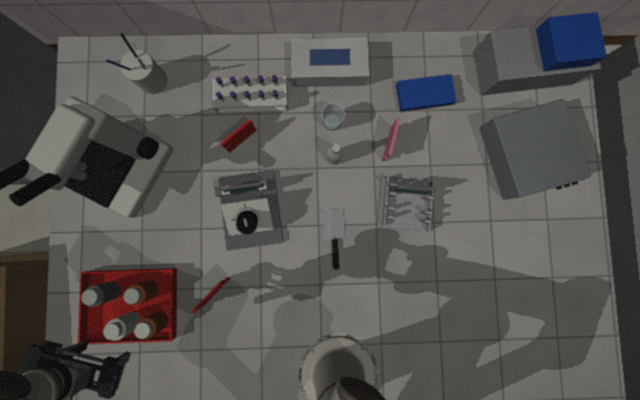

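The scene view shows the stand (360,190), rack (215,265), bottle (327,248) and beaker (360,278). In the top view, the stand is at (250,208) with its knob at (247,222) and cassette at (247,187). The rack is at (408,203), with its taken slot at row ~185 and the empty slot nearer the robot.

```bash
cat > h.py <<'E'
import numpy as np, cv2
from bench import bot, capture, get_calibration
from scipy.spatial.transform import Rotation as R
def ray(n,uv):
    c=get_calibration(n); uv=np.atleast_2d(uv).astype(float)
    d=np.c_[(uv[:,0]-c["cx"])/c["fx"],-(uv[:,1]-c["cy"])/c["fy"],-np.ones(len(uv))]
    return c["T"][:3,3], d@c["T"][:3,:3].T
def onplane(n,uv,z):
    o,d=ray(n,uv); return o+d*((z-o[2])/d[:,2])[:,None]
def cloud(n,d):
    v,u=np.mgrid[:400,:640]; o,r=ray(n,np.c_[u.ravel(),v.ravel()])
    return (o+r*d.ravel()[:,None]).reshape(400,640,3)
def proj(n,P):
    c=get_calibration(n); q=(np.atleast_2d(P)-c["T"][:3,3])@c["T"][:3,:3]
    return np.c_[c["cx"]+c["fx"]*q[:,0]/-q[:,2], c["cy"]-c["fy"]*q[:,1]/-q[:,2]]
E
python3 - <<'E'
from h import *
t=np.load("top0.npz"); s=np.load("scene0.npz")
up=lambda p,x,y,w,h,k:cv2.resize(p[y:y+h,x:x+w],None,fx=k,fy=k,interpolation=cv2.INTER_CUBIC)
a=np.vstack([np.hstack([up(t['p'],210,160,80,60+30,5),up(t['p'],370,160,80,90,5)])])
b=np.hstack([up(s['p'],310,150,100,75,4),up(s['p'],170,225,100,75,4)])
cv2.imwrite("pics/crop0.png",np.clip(np.vstack([a,b][:1]).astype(float)*1.6,0,255).astype(np.uint8)[:,:,::-1])
cv2.imwrite("pics/crop1.png",np.clip(b.astype(float)*1.6,0,255).astype(np.uint8)[:,:,::-1])
C=cloud("top",t['d'])
for nm,uv in dict(knob=(247,222),table=(310,210),cass=(247,187),base=(225,240),rack=(408,208),oc=(410,182),bottle=(336,147),beaker=(332,116),rackbase=(390,226)).items():
    print(nm,uv,C[uv[1],uv[0]].round(4), t['p'][uv[1],uv[0]])
print((t['d']==0).mean())
E
```

```text
knob (247, 222) [0.4473 0.24   0.1212] [46 45 42]
table (310, 210) [ 0.4817  0.0707 -0.0009] [116 115 110]
cass (247, 187) [0.5436 0.2414 0.1097] [48 52 52]
base (225, 240) [0.3986 0.3245 0.0157] [97 96 92]
rack (408, 208) [ 0.4792 -0.2268  0.0103] [120 117 118]
oc (410, 182) [ 0.5586 -0.237   0.0104] [92 88 91]
bottle (336, 147) [ 0.643  -0.0051  0.1396] [138 140 132]
beaker (332, 116) [ 0.7731 -0.0053  0.0027] [106 113 111]
rackbase (390, 226) [ 0.4264 -0.1688  0.0133] [112 109 110]
0.00383203125
```

View pics/crop0.png

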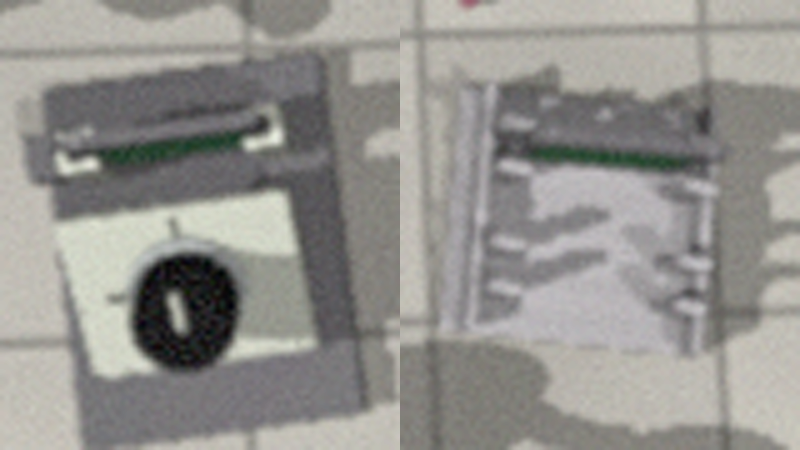

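View pics/crop1.png

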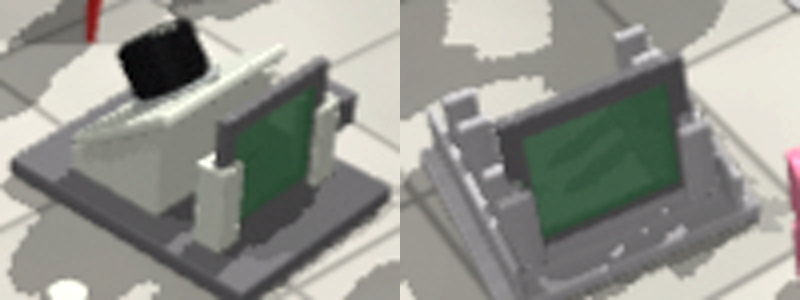

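The crops show the stand's knob with its white line, and the cassette between white channel lips. The rack's empty slot is on the near (lower) side. Depth looks usable, so I'll fit rectangles to the point clouds.

```bash
cat > fit.py <<'E'
from h import *
P=[];S=[]
for n in("top","scene"):
    f=np.load(n+"0.npz"); P.append(cloud(n,f['d']).reshape(-1,3)); S.append(f['p'].reshape(-1,3))
def box(Q,lo,hi): return Q[((Q>lo)&(Q<hi)).all(1)]
def rect(xy):
    r=cv2.minAreaRect(xy.astype(np.float32)*1000); return np.round(r[0],1),np.round(r[1],1),round(r[2],2)
for i,n in enumerate(("top","scene")):
    Q=P[i]
    print(n,"table z",np.median(box(Q,[.3,-.05,-.02],[.5,.08,.02])[:,2]).round(4))
    sb=box(Q,[.36,.1,.011],[.63,.36,.021]); print(" stand base",len(sb),rect(sb[:,:2]),np.median(sb[:,2]))
    rb=box(Q,[.38,-.34,.007],[.60,-.13,.018]); print(" rack base",len(rb),rect(rb[:,:2]),np.median(rb[:,2]))
    ra=box(Q,[.38,-.34,.05],[.60,-.13,.07]); print(" rack posts",len(ra),rect(ra[:,:2]))
    c=box(Q,[.48,.1,.102],[.6,.36,.13]); print(" cass top",len(c),rect(c[:,:2]),np.percentile(c[:,2],[50,98]))
    oc=box(Q,[.46,-.34,.095],[.6,-.13,.13]); print(" other top",len(oc),rect(oc[:,:2]),np.percentile(oc[:,2],[50,98]))
    k=box(Q,[.38,.15,.09],[.5,.3,.15]); print(" knob",len(k),k.mean(0),k.min(0),k.max(0))
    b=box(Q,[.6,-.06,.125],[.69,.06,.16]); print(" bottle",len(b),b.mean(0) if len(b) else 0, b[:,2].max() if len(b) else 0)
E
python3 fit.py
```

```text
top table z -0.0001
 stand base 2143 (array([486.7, 251.2]), array([219.7, 170.5]), 6.37) 0.015321187118407575
 rack base 1704 (array([ 492.2, -220.3]), array([160.5, 149.9]), 82.27) 0.011160881953416801
 rack posts 207 (array([ 492.4, -219.7]), array([126.5, 103.9]), 82.52)
 cass top 216 (array([523.6, 254.7]), array([ 53.4, 124.8]), 6.46) [0.11362115 0.11791582]
 other top 139 (array([ 527.9, -224.1]), array([109.5,   8.2]), 83.2) [0.11051295 0.11520542]
 knob 687 [0.46356021 0.24709628 0.10446833] [0.41492731 0.1888354  0.09003547] [0.49996596 0.29997195 0.12852021]
 bottle 60 [ 0.64068314 -0.0037856   0.13784417] 0.1417213262411231
scene table z 0.0003
 stand base 1278 (array([490., 247.]), array([225.1, 172.1]), 6.92) 0.015496594134717157
 rack base 1034 (array([ 496. , -223.6]), array([159.2, 150.7]), 82.04) 0.011394273169895774
 rack posts 631 (array([ 496., -223.]), array([128.2, 106.7]), 82.3)
 cass top 229 (array([519.7, 251.5]), array([ 72.4, 119.6]), 4.83) [0.10987369 0.11747076]
 other top 382 (array([ 530.1, -226.9]), array([111.2,  15.7]), 84.2) [0.10739757 0.11359451]
 knob 340 [0.46737822 0.2370292  0.10523855] [0.42107517 0.18532521 0.09002197] [0.49985747 0.29761153 0.12687177]
 bottle 93 [ 0.64743416 -0.00942903  0.13640207] 0.1425911594752819
```

```bash
cat >> h.py <<'E'
Rz=lambda a:R.from_euler('z',a,degrees=True)
SY=6.5; S0=np.array([.4883,.2491,0]); RY=-7.8; K0=np.array([.4942,-.2220,0])
st=lambda p:S0+Rz(SY).apply(np.array(p,float))
rk=lambda p:K0+Rz(RY).apply(np.array(p,float))
def tool(z,y):  # orientation with given z and y axes
    z=np.array(z)/np.linalg.norm(z); y=np.array(y)-z*np.dot(y,z); y/=np.linalg.norm(y)
    return R.from_matrix(np.c_[np.cross(y,z),y,z])
NK=Rz(SY).apply([-np.sin(np.radians(35)),0,np.cos(np.radians(35))])
UP=Rz(SY).apply([np.cos(np.radians(35)),0,np.sin(np.radians(35))])
GK=st([-.0428,0,.1004])
def plan(p,o=None):
    b=bot.get_obs(); r=R.from_quat(b["orientation"])
    print("t",round(b["t"],2),"p",b["ee_pos"].round(4),"q",b["q"].round(2),"F",b["ft_force"].round(1),"w",round(b["gripper_width"],4),"g",round(b["grasp_force"],1))
    print("shift(units of 3cm)",(r.inv().apply(np.array(p)-b["ee_pos"])/.03).round(2))
    if o is not None: print("turn(units .12)",((r.inv()*o).as_rotvec()/.12).round(2))
E
python3 - <<'E'
from h import *
pre=GK+NK*(.08-.0187)
print("grip",GK,"pre",pre)
for sg in (1,-1): plan(pre+[0,0,.1],tool(-NK,sg*UP))
E
```

```text
grip [0.44577512 0.2442549  0.1004    ] pre [0.4108409  0.24027465 0.15061402]
t 0.1 p [0.1541 0.5534 0.2137] q [ 1.09  0.16  1.6   0.    1.39 -0.21] F [0.  0.4 0.4] w 0.0914 g 0.0
shift(units of 3cm) [-11.04  -7.76  -1.22]
turn(units .12) [-4.49 -3.01  9.56]
t 0.1 p [0.1541 0.5534 0.2137] q [ 1.09  0.16  1.6   0.    1.39 -0.21] F [0.  0.4 0.4] w 0.0914 g 0.0
shift(units of 3cm) [-11.04  -7.76  -1.22]
turn(units .12) [  3.33  -4.97 -15.71]
```

carry_out(
  rows=[
    [0,0,-0.8,0,0,0,0],
    [-0.4,-0.3,-0.5,0,0,0,0],
    [-0.8,-0.55,0,0,0,0,0],
    [-0.8,-0.55,0,0,0,0,0],
    [-0.8,-0.55,0,0,0,0,0],
    [-0.8,-0.55,0,0,0,0,0],
    [-0.8,-0.55,0,0,0,0,0],
    [-0.8,-0.55,0,0,0,0,0],
    [-0.8,-0.55,0,0,0,0,0],
    [-0.8,-0.55,0,0,0,0,0],
  ],
)

```text
t: 0.93
ee_pos: [0.3134, 0.3619, 0.2532]
orientation: [0.135, 0.991, -0.0, -0.0]
ft_force: [0.2, -0.3, 0.2]
gripper_width: 0.0919
grasp_force: 0.0
```

carry_out(
  rows=[
    [-0.8,-0.55,0,0,0,0,0],
    [-0.8,-0.55,0,0,0,0,0],
    [-0.8,-0.55,0,0,0,0,0],
    [-0.8,-0.55,0,0,0,0,0],
    [-0.8,-0.55,0,0,0,0,0],
    [-0.2,-0.1,0,-0.37,-0.25,0.8,0],
    [0,0,0,-0.37,-0.25,0.8,0],
    [0,0,0,-0.37,-0.25,0.8,0],
    [0,0,0,-0.37,-0.25,0.8,0],
    [0,0,0,-0.37,-0.25,0.8,0],
  ],
)

```text
t: 1.77
ee_pos: [0.4114, 0.2467, 0.2532]
orientation: [0.368, 0.92, 0.099, 0.089]
ft_force: [-0.4, -0.5, 0.1]
gripper_width: 0.0922
grasp_force: 0.0
```

carry_out(
  rows=[
    [0,0,0,-0.37,-0.25,0.8,0],
    [0,0,0,-0.37,-0.25,0.8,0],
    [0,0,0,-0.37,-0.25,0.8,0],
    [0,0,0,-0.37,-0.25,0.8,0],
    [0,0,0,-0.37,-0.25,0.8,0],
    [0,0,0,-0.37,-0.25,0.8,0],
    [0,0,0,0,0,0,0],
    [0,0,0,0,0,0,0],
  ],
)

```text
t: 2.43
ee_pos: [0.4106, 0.2474, 0.2529]
orientation: [0.602, 0.749, 0.206, 0.184]
ft_force: [0.4, -0.0, 0.4]
gripper_width: 0.092
grasp_force: 0.0
```

Run:
```python
from h import *
plan(GK+NK*(.08-.0187),tool(-NK,UP))
for n in("top","scene"):
    p,d=capture(n); np.savez(f"{n}1.npz",p=p,d=d)
    if n=="scene": cv2.imwrite("pics/scene1.png",p[:,:,::-1])
```

```text
t 2.43 p [0.4106 0.2474 0.2529] q [ 0.36 -0.57  2.24 -0.13  0.93  0.19] F [ 0.4 -0.   0.4] w 0.092 g 0.0
shift(units of 3cm) [-0.13 -1.85  2.87]
turn(units .12) [-0.42 -0.24  0.8 ]
```

carry_out(
  rows=[
    [0,-0.3,0.5,-0.42,-0.24,0.8,0],
    [0,-0.35,0.5,0,0,0,0],
    [0,-0.4,0.6,0,0,0,0],
    [0,-0.4,0.6,0,0,0,0],
    [0,-0.4,0.6,0,0,0,0],
    [0,0,0,0,0,0,0],
    [0,0,0,0,0,0,0],
  ],
)

```text
t: 3.12
ee_pos: [0.4132, 0.2463, 0.1527]
orientation: [0.636, 0.712, 0.223, 0.2]
ft_force: [-0.2, -0.4, 1.0]
gripper_width: 0.0915
grasp_force: 0.0
```

Run:
```python
from h import *
plan(GK+NK*(.08-.0187),tool(-NK,UP))
plan(GK-NK*.0187)
p,d=capture("scene"); q,e=capture("top"); np.savez("g2.npz",p=p,d=d,q=q,e=e)
a=cv2.resize(p[60:260,260:460],None,fx=2.5,fy=2.5)[:, :]; b=cv2.resize(q[140:280,190:300],(300,382))
a=cv2.resize(a,(400,400)); b=cv2.resize(b,(314,400)); cv2.imwrite("pics/g2.png",np.clip(np.hstack([a,b])*1.5,0,255).astype(np.uint8)[:,:,::-1])
```

```text
t 3.12 p [0.4132 0.2463 0.1527] q [ 0.39 -0.46  2.39 -0.27  0.64  0.45] F [-0.2 -0.4  1. ] w 0.0915 g 0.0
shift(units of 3cm) [-0.19 -0.12 -0.  ]
turn(units .12) [-0.02  0.01 -0.  ]
t 3.12 p [0.4132 0.2463 0.1527] q [ 0.39 -0.46  2.39 -0.27  0.64  0.45] F [-0.2 -0.4  1. ] w 0.0915 g 0.0
shift(units of 3cm) [-0.19 -0.12  2.67]
```

View pics/g2.png

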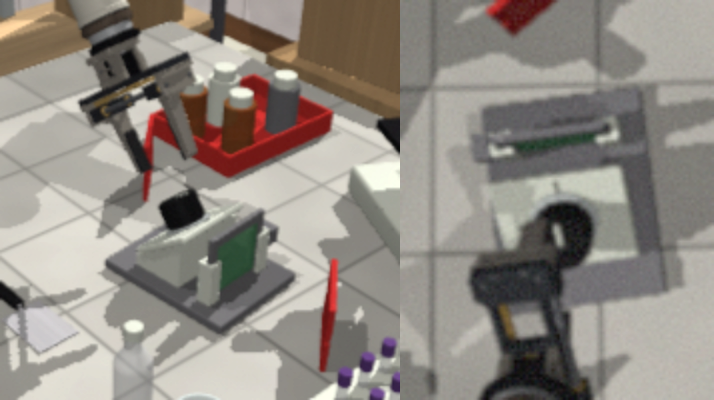

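The gripper hovers over the knob along its axis. In the top crop the visible finger, at (540,230), seems left of the knob centre at (570,235), so I'll check by projection and by depth.

Run:
```python
from h import *
b=bot.get_obs(); r=R.from_quat(b["orientation"]); p=b["ee_pos"]
k=2.857
for nm,P in dict(tcp=p,f1=p+r.apply([0,.046,0]),f2=p-r.apply([0,.046,0]),knobface=GK+NK*.012,back=p-r.apply([0,0,.1])).items():
    uv=proj("top",P)[0]; uv2=proj("scene",P)[0]; print(nm,P.round(3),((uv-[190,140])*k).round(),"scene crop",((uv2-[260,60])*2).round())
f=np.load("g2.npz")
for n,dk in(("top",'e'),("scene",'d')):
    Q=cloud(n,f[dk]).reshape(-1,3); L=r.inv().apply(Q-p)   # tool frame points
    for lo,hi in((0,.01),(.01,.03),(-.05,-.03)):
      for s in(1,-1):
        m=(abs(L[:,0])<.05)&(s*L[:,1]>.025)&(s*L[:,1]<.08)&(L[:,2]>-.06)&(L[:,2]<.004)
    for s in(1,-1):
        q=L[(abs(L[:,0])<.06)&(s*L[:,1]>.03)&(s*L[:,1]<.08)&(L[:,2]>-.05)&(L[:,2]<.005)]
        print(n,s,len(q),np.percentile(q,[3,50,97],axis=0).round(4).tolist() if len(q) else "")
# knob face points at start, in knob frame
for n in("top","scene"):
    Q=cloud(n,np.load(n+"0.npz")['d']).reshape(-1,3); K=tool(-NK,UP).inv().apply(Q-(GK+NK*.012))
    m=(abs(K[:,2])<.006)&(np.hypot(K[:,0],K[:,1])<.045); 
    c,rad=cv2.minEnclosingCircle((K[m][:,:2]*1000).astype(np.float32)); print(n,m.sum(),np.round(c,1),round(rad,1),np.median(K[m][:,2]).round(4))
```

```text
tcp [0.415 0.247 0.155] [148. 270.] scene crop [167. 161.]
f1 [0.452 0.251 0.182] [138. 228.] scene crop [188. 154.]
f2 [0.377 0.243 0.129] [159. 310.] scene crop [147. 167.]
knobface [0.439 0.243 0.11 ] [161. 243.] scene crop [176. 196.]
back [0.358 0.241 0.237] [137. 341.] scene crop [138.  94.]
top 1 84 [[-0.0088, 0.0484, -0.0464], [-0.0012, 0.0593, -0.0269], [0.0102, 0.0617, -0.0047]]
top -1 18 [[-0.0086, -0.0594, -0.0244], [-0.0075, -0.0495, -0.0084], [-0.0038, -0.0461, -0.0012]]
scene 1 178 [[-0.0126, 0.0457, -0.0483], [-0.0069, 0.0572, -0.0247], [0.0078, 0.0629, 0.0017]]
scene -1 153 [[-0.0128, -0.0617, -0.0484], [-0.0053, -0.049, -0.0253], [0.0091, -0.0446, 0.0013]]
top 313 [ 1.9 -1. ] 29.5 -0.0008
scene 82 [-1.1  3.4] 29.7 0.0006
```

```bash
sed -i 's/S0=np.array(\[.4883,.2491,0\])/S0=np.array([.4880,.2502,0])/; s/K0=np.array(\[.4942,-.2220,0\])/K0=np.array([.4937,-.2212,0])/' h.py
python3 - <<'E'
from h import *
for i in range(3):
    plan(GK-NK*.0187,tool(-NK,UP)); capture("top")
E
```

```text
t 3.22 p [0.4147 0.2471 0.1555] q [ 0.4  -0.46  2.38 -0.27  0.64  0.45] F [0.1 1.1 0.1] w 0.0919 g 0.0
shift(units of 3cm) [-0.18 -0.23  2.71]
turn(units .12) [ 0.02 -0.   -0.01]
t 3.27 p [0.4148 0.2473 0.1559] q [ 0.4  -0.46  2.38 -0.27  0.64  0.45] F [0.2 0.2 0. ] w 0.0917 g 0.0
shift(units of 3cm) [-0.18 -0.24  2.72]
turn(units .12) [ 0.03 -0.   -0.01]
t 3.32 p [0.4147 0.2473 0.1558] q [ 0.4  -0.46  2.38 -0.27  0.64  0.45] F [ 0.1 -0.2  0.7] w 0.0921 g 0.0
shift(units of 3cm) [-0.18 -0.24  2.72]
turn(units .12) [ 0.03 -0.   -0.01]
```

carry_out(
  rows=[
    [-0.18,-0.24,0,0,0,0,0],
    [0,0,0.6,0,0,0,0],
    [0,0,0.6,0,0,0,0],
    [0,0,0.5,0,0,0,0],
    [0,0,0.5,0,0,0,0],
    [0,0,0.4,0,0,0,0],
    [0,0,0,0,0,0,0],
    [0,0,0,0,0,0,0],
  ],
)

```text
t: 4.03
ee_pos: [0.4528, 0.2459, 0.0858]
orientation: [0.636, 0.711, 0.224, 0.2]
ft_force: [1.0, 0.6, 0.8]
gripper_width: 0.0921
grasp_force: 0.0
```

Run:
```python
from h import *
plan(GK-NK*.0187,tool(-NK,UP))
```

```text
t 4.03 p [0.4528 0.2459 0.0858] q [ 0.35 -0.2   2.36 -0.34  0.41  0.51] F [1.  0.6 0.8] w 0.0921 g 0.0
shift(units of 3cm) [0.01 0.08 0.09]
turn(units .12) [-0.    0.   -0.01]
```

Free of contact and in place. Close on the knob.

carry_out(
  rows=[
    [0,0.05,0,0,0,0,0.3],
    [0,0,0,0,0,0,0.6],
    [0,0,0,0,0,0,1],
    [0,0,0,0,0,0,1],
    [0,0,0,0,0,0,1],
    [0,0,0,0,0,0,1],
    [0,0,0,0,0,0,1],
  ],
)

```text
t: 4.62
ee_pos: [0.4536, 0.2461, 0.0864]
orientation: [0.636, 0.711, 0.224, 0.2]
ft_force: [-5.8, -0.3, 4.9]
gripper_width: 0.0554
grasp_force: 30.0
```

carry_out(
  rows=[
    [0,0,0,0,0,-0.6,1],
    [0,0,0,0,0,-0.6,1],
    [0,0,0,0,0,-0.6,1],
    [0,0,0,0,0,-0.6,1],
    [0,0,0,0,0,-0.6,1],
    [0,0,0,0,0,-0.6,1],
  ],
)

```text
t: 5.12
ee_pos: [0.4535, 0.2461, 0.0864]
orientation: [0.467, 0.831, 0.176, 0.244]
ft_force: [-7.1, -1.4, 6.3]
gripper_width: 0.0554
grasp_force: 30.0
```

Run:
```python
from h import *
plan(GK-NK*.0187,tool(-NK,UP)); print(bot.get_obs()["moment"])
```

```text
t 5.12 p [0.4535 0.2461 0.0864] q [ 0.35 -0.2   2.35 -0.34  0.41  0.07] F [-7.1 -1.4  6.3] w 0.0554 g 30.0
shift(units of 3cm) [-0.01  0.05  0.09]
turn(units .12) [-0.   -0.    3.61]
[-0.00375305  0.47742533 -0.21719569]
```

carry_out(
  rows=[
    [0,0,0,0,0,-0.8,1],
    [0,0,0,0,0,-0.8,1],
    [0,0,0,0,0,-0.8,1],
    [0,0,0,0,0,-0.8,1],
    [0,0,0,0,0,-0.8,1],
    [0,0,0,0,0,-0.8,1],
    [0,0,0,0,0,-0.8,1],
    [0,0,0,0,0,-0.8,1],
    [0,0,0,0,0,-0.8,1],
    [0,0,0,0,0,-0.8,1],
  ],
)

```text
t: 5.95
ee_pos: [0.4533, 0.2457, 0.0862]
orientation: [0.029, 0.953, 0.042, 0.297]
ft_force: [-8.1, -2.9, 7.0]
gripper_width: 0.0555
grasp_force: 30.0
```

Run:
```python
from h import *
plan(GK-NK*.0187,tool(-NK,UP)); print(bot.get_obs()["moment"])
```

```text
t 5.95 p [0.4533 0.2457 0.0862] q [ 0.35 -0.2   2.35 -0.34  0.41 -0.89] F [-8.1 -2.9  7. ] w 0.0555 g 30.0
shift(units of 3cm) [-0.05  0.03  0.09]
turn(units .12) [-1.000e-02  0.000e+00  1.164e+01]
[-0.64124335  0.52681984 -0.15078808]
```

Turned 1.40 rad. Release and back off, then look at the line.

carry_out(
  rows=[
    [0,0,0,0,0,0,0.3],
    [0,0,0,0,0,0,0],
    [0,0,0,0,0,0,0],
    [0,0,-0.6,0,0,0,0],
    [0,0,-0.9,0,0,0,0],
    [0,0,-0.9,0,0,0,0],
    [0,0,-0.9,0,0,0,0],
    [0,0,-0.9,0,0,0,0],
    [0,0,-0.9,0,0,0,0],
  ],
)

```text
t: 6.7
ee_pos: [0.3657, 0.2359, 0.2125]
orientation: [0.033, 0.953, 0.044, 0.297]
ft_force: [-0.1, -0.0, 0.6]
gripper_width: 0.0914
grasp_force: 0.0
```

Run:
```python
from h import *
c=st([.060,0,.100]); d=tool([0,0,-1],Rz(SY).apply([1,0,0]))
plan([c[0],c[1],.26],d)
q,e=capture("top"); np.savez("t3.npz",q=q,e=e)
cv2.imwrite("pics/t3.png",np.clip(cv2.resize(q[160:260,200:300],(500,500),interpolation=cv2.INTER_CUBIC)*1.5,0,255).astype(np.uint8)[:,:,::-1])
```

```text
t 6.7 p [0.3657 0.2359 0.2125] q [ 0.43 -0.72  2.41 -0.23  0.87 -0.98] F [-0.1 -0.   0.6] w 0.0914 g 0.0
shift(units of 3cm) [-5.81  1.08  2.2 ]
turn(units .12) [ 4.24  3.53 11.19]
```

View pics/t3.png

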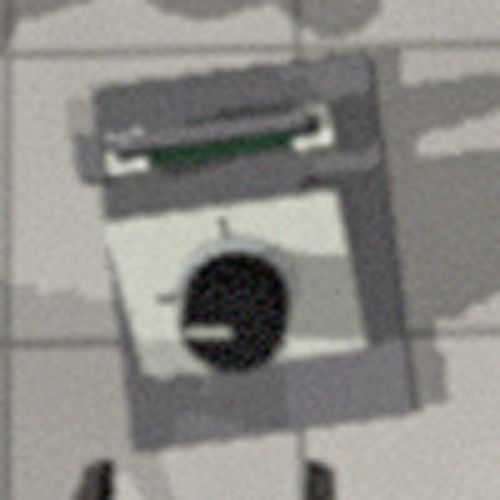

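The line now points to the second mark (205,333), so the knob stayed over. Next, go above the cassette and straighten the tool.

carry_out(
  rows=[
    [-0.83,0.155,0.315,0,0,0,0],
    [-0.83,0.155,0.315,0,0,0,0],
    [-0.83,0.155,0.315,0,0,0,0],
    [-0.83,0.155,0.315,0,0,0,0],
    [-0.83,0.155,0.315,0,0,0,0],
    [-0.83,0.155,0.315,0,0,0,0],
    [-0.83,0.155,0.315,0,0,0,0],
    [0,0,0,0.326,0.27,0.86,0],
    [0,0,0,0.326,0.27,0.86,0.3],
    [0,0,0,0.326,0.27,0.86,0.6],
  ],
)

```text
t: 7.58
ee_pos: [0.5488, 0.2575, 0.2584]
orientation: [0.197, 0.951, 0.035, 0.237]
ft_force: [0.2, 0.7, 0.1]
gripper_width: 0.0808
grasp_force: 0.0
```

carry_out(
  rows=[
    [0,0,0,0.326,0.27,0.86,0.6],
    [0,0,0,0.326,0.27,0.86,0.6],
    [0,0,0,0.326,0.27,0.86,0.6],
    [0,0,0,0.326,0.27,0.86,0.6],
    [0,0,0,0.326,0.27,0.86,0.6],
    [0,0,0,0.326,0.27,0.86,0.6],
    [0,0,0,0.326,0.27,0.86,0.6],
    [0,0,0,0.326,0.27,0.86,0.6],
    [0,0,0,0.326,0.27,0.86,0.6],
    [0,0,0,0.326,0.27,0.86,0.6],
  ],
)

```text
t: 8.42
ee_pos: [0.5489, 0.2579, 0.2586]
orientation: [0.667, 0.745, -0.001, 0.0]
ft_force: [-0.1, -0.4, 0.1]
gripper_width: 0.0366
grasp_force: 0.0
```

carry_out(
  rows=[
    [0,0,0,0,0,0,0.6],
    [0,0,0,0,0,0,0.6],
    [0,0,0,0,0,0,0.6],
  ],
)

```text
t: 8.67
ee_pos: [0.5484, 0.2577, 0.2587]
orientation: [0.664, 0.747, -0.001, 0.002]
ft_force: [-0.4, 1.1, -0.1]
gripper_width: 0.0369
grasp_force: 0.0
```

Run:
```python
from h import *
c=st([.060,0,0]); d=tool([0,0,-1],Rz(SY).apply([1,0,0]))
plan([c[0],c[1],.16],d)
q,e=capture("scene"); np.savez("s4.npz",q=q,e=e)
# cassette top edge, in stand frame, both cams (initial)
for n in("top","scene"):
    Q=cloud(n,np.load(n+"0.npz")['d']).reshape(-1,3); L=Rz(-SY).apply(Q-S0)
    m=(L[:,2]>.108)&(L[:,2]<.122)&(abs(L[:,0]-.06)<.02)&(abs(L[:,1])<.06)
    print(n,m.sum(),np.percentile(L[m],[3,50,97],axis=0).round(4).tolist(), "edge yaw",np.degrees(np.polyfit(L[m][:,1],L[m][:,0],1)[0]).round(1))
cv2.imwrite("pics/s4.png",np.clip(cv2.resize(q[60:260,260:460],(500,500),interpolation=cv2.INTER_CUBIC)*1.5,0,255).astype(np.uint8)[:,:,::-1])
```

```text
t 8.67 p [0.5484 0.2577 0.2587] q [ 0.24  0.21  1.45 -0.    1.48  0.13] F [-0.4  1.1 -0.1] w 0.0369 g 0.0
shift(units of 3cm) [-0.01 -0.03  3.29]
turn(units .12) [0.01 0.03 0.03]
top 137 [[0.0543, -0.051, 0.1095], [0.0578, 0.0003, 0.1153], [0.0622, 0.0517, 0.1179]] edge yaw 0.2
scene 130 [[0.0561, -0.0536, 0.1083], [0.0629, -0.0058, 0.1145], [0.0661, 0.0476, 0.1176]] edge yaw 0.6
```

Run:
```python
from h import *
for n in("top","scene"):
    Q=cloud(n,np.load(n+"0.npz")['d']).reshape(-1,3); L=Rz(-SY).apply(Q-S0)
    for a in range(-10,50,5):
        m=(abs(L[:,1])<.03)&(L[:,0]>a/1000)&(L[:,0]<(a+5)/1000)&(L[:,2]>.03)
        print(n,a,m.sum(),np.percentile(L[m][:,2],[5,50,95]).round(3) if m.any() else "")
```

```text
top -10 38 [0.087 0.092 0.1  ]
top -5 43 [0.089 0.093 0.098]
top 0 38 [0.091 0.094 0.1  ]
top 5 43 [0.094 0.098 0.102]
top 10 42 [0.099 0.102 0.105]
top 15 36 [0.099 0.101 0.105]
top 20 2 [0.096 0.097 0.098]
top 25 0 
top 30 0 
top 35 0 
top 40 0 
top 45 0 
scene -10 30 [0.087 0.096 0.103]
scene -5 11 [0.089 0.093 0.1  ]
scene 0 18 [0.092 0.094 0.096]
scene 5 17 [0.073 0.08  0.098]
scene 10 108 [0.038 0.07  0.083]
scene 15 53 [0.048 0.097 0.104]
scene 20 29 [0.095 0.099 0.105]
scene 25 0 
scene 30 0 
scene 35 0 
scene 40 0 
scene 45 0
```

View pics/s4.png

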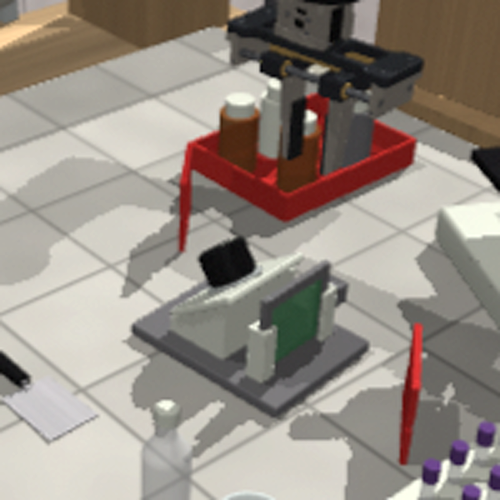

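The gripper is above the cassette and pointing down. The panel's upper edge is at stand x≈20 mm, so I'll narrow the opening to about 24 mm before descending.

carry_out(
  rows=[
    [0,-0.03,0.8,0.01,0.03,0.03,0.74],
    [0,0,0.8,0,0,0,0.74],
    [0,0,0.8,0,0,0,0.74],
    [0,0,0.8,0,0,0,0.74],
    [0,0,0.6,0,0,0,0.74],
    [0,0,0.5,0,0,0,0.74],
    [0,0,0,0,0,0,0.74],
    [0,0,0,0,0,0,0.74],
  ],
)

```text
t: 9.38
ee_pos: [0.5467, 0.2578, 0.1297]
orientation: [0.666, 0.746, -0.001, -0.001]
ft_force: [-0.4, -0.2, 0.3]
gripper_width: 0.0239
grasp_force: 0.0
```

Run:
```python
from h import *
c=st([.060,0,0]); d=tool([0,0,-1],Rz(SY).apply([1,0,0]))
plan([c[0],c[1],.081],d)
```

```text
t 9.38 p [0.5467 0.2578 0.1297] q [0.24 0.31 1.59 0.   1.24 0.13] F [-0.4 -0.2  0.3] w 0.0239 g 0.0
shift(units of 3cm) [-0.03  0.03  1.62]
turn(units .12) [-0.01 -0.   -0.  ]
```

carry_out(
  rows=[
    [-0.03,0.03,0.5,0,0,0,0.74],
    [0,0,0.5,0,0,0,0.74],
    [0,0,0.4,0,0,0,0.74],
    [0,0,0.2,0,0,0,0.74],
    [0,0,0,0,0,0,0.74],
    [0,0,0,0,0,0,0.74],
  ],
)

```text
t: 9.88
ee_pos: [0.5489, 0.257, 0.0828]
orientation: [0.666, 0.746, 0.0, -0.0]
ft_force: [0.7, 0.8, 0.5]
gripper_width: 0.0238
grasp_force: 0.0
```

Run:
```python
from h import *
c=st([.060,0,0]); d=tool([0,0,-1],Rz(SY).apply([1,0,0]))
plan([c[0],c[1],.081],d)
q,e=capture("scene")
cv2.imwrite("pics/s5.png",np.clip(cv2.resize(q[100:230,300:430],(500,500),interpolation=cv2.INTER_CUBIC)*1.6,0,255).astype(np.uint8)[:,:,::-1])
```

```text
t 9.88 p [0.5489 0.257  0.0828] q [0.24 0.37 1.62 0.   1.15 0.13] F [0.7 0.8 0.5] w 0.0238 g 0.0
shift(units of 3cm) [ 0.01 -0.04  0.06]
turn(units .12) [ 0.   -0.   -0.01]
```

View pics/s5.png

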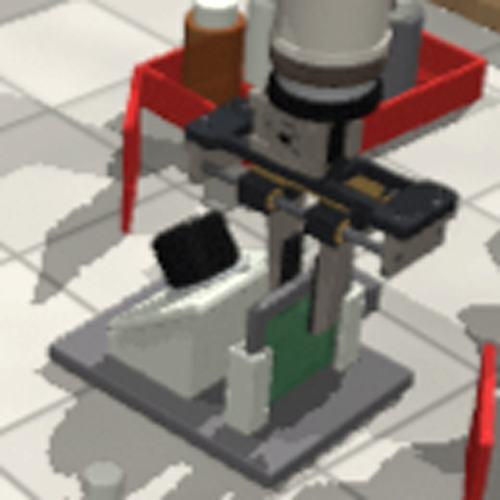

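The fingers straddle the cassette's top, at (285,240) and (325,290). Now close.

carry_out(
  rows=[
    [0,0,0,0,0,0,0.85],
    [0,0,0,0,0,0,0.92],
    [0,0,0,0,0,0,1],
    [0,0,0,0,0,0,1],
    [0,0,0,0,0,0,1],
  ],
)

```text
t: 10.35
ee_pos: [0.5476, 0.2568, 0.0829]
orientation: [0.666, 0.746, -0.001, -0.001]
ft_force: [-4.6, -1.0, 5.7]
gripper_width: 0.0079
grasp_force: 30.0
```

Run:
```python
from h import *
plan(bot.get_obs()["ee_pos"]);print(bot.get_obs()["moment"])
```

```text
t 10.35 p [0.5476 0.2568 0.0829] q [0.24 0.37 1.62 0.   1.16 0.13] F [-4.6 -1.   5.7] w 0.0079 g 30.0
shift(units of 3cm) [0. 0. 0.]
[-0.233803    1.10440815  0.0181304 ]
```

carry_out(
  rows=[
    [0,-0.04,-0.1,0,0,0,1],
    [0,0,-0.2,0,0,0,1],
    [0,0,-0.3,0,0,0,1],
    [0,0,-0.3,0,0,0,1],
  ],
)

```text
t: 10.68
ee_pos: [0.5474, 0.2566, 0.1099]
orientation: [0.667, 0.745, 0.0, -0.0]
ft_force: [0.7, -0.2, -2.6]
gripper_width: 0.008
grasp_force: 30.0
```

Run:
```python
from h import *
plan(bot.get_obs()["ee_pos"]);print(bot.get_obs()["moment"])
```

```text
t 10.68 p [0.5474 0.2566 0.1099] q [0.24 0.33 1.61 0.   1.2  0.13] F [ 0.7 -0.2 -2.6] w 0.008 g 30.0
shift(units of 3cm) [0. 0. 0.]
[-0.09089655  0.05266172 -0.00271986]
```

Coming up freely. Continue straight up.

carry_out(
  rows=[
    [0,0,-0.5,0,0,0,1],
    [0,0,-0.6,0,0,0,1],
    [0,0,-0.6,0,0,0,1],
    [0,0,-0.6,0,0,0,1],
    [0,0,-0.6,0,0,0,1],
    [0,0,-0.6,0,0,0,1],
    [0,0,-0.3,0,0,0,1],
    [0,0,0,0,0,0,1],
  ],
)

```text
t: 11.35
ee_pos: [0.5492, 0.257, 0.2268]
orientation: [0.667, 0.745, 0.003, 0.001]
ft_force: [0.1, 0.2, -1.6]
gripper_width: 0.0079
grasp_force: 30.0
```

Run:
```python
from h import *
c=rk([-.035,0,0]); d=tool([0,0,-1],Rz(RY).apply([1,0,0])); print("slot",c)
plan([c[0],c[1],bot.get_obs()["ee_pos"][2]],d)
```

```text
slot [ 0.45902383 -0.21644995  0.        ]
t 11.35 p [0.5492 0.257  0.2268] q [0.24 0.23 1.5  0.   1.41 0.13] F [ 0.1  0.2 -1.6] w 0.0079 g 30.0
shift(units of 3cm) [-15.35  -4.75  -0.05]
turn(units .12) [ 0.05 -0.02  2.07]
```

carry_out(
  rows=[
    [-0.4,-0.12,0,0,0,0,1],
    [-0.77,-0.24,0,0,0,0,1],
    [-0.77,-0.24,0,0,0,0,1],
    [-0.77,-0.24,0,0,0,0,1],
    [-0.77,-0.24,0,0,0,0,1],
    [-0.77,-0.24,0,0,0,0,1],
    [-0.77,-0.24,0,0,0,0,1],
    [-0.77,-0.24,0,0,0,0,1],
    [-0.77,-0.24,0,0,0,0,1],
    [-0.77,-0.24,0,0,0,0,1],
  ],
)

```text
t: 12.18
ee_pos: [0.5023, 0.0288, 0.2213]
orientation: [0.667, 0.745, -0.001, -0.001]
ft_force: [0.0, -0.7, -2.6]
gripper_width: 0.0076
grasp_force: 30.0
```

carry_out(
  rows=[
    [-0.77,-0.24,0,0,0,0,1],
    [-0.77,-0.24,0,0,0,0,1],
    [-0.77,-0.24,0,0,0,0,1],
    [-0.77,-0.24,0,0,0,0,1],
    [-0.77,-0.24,0,0,0,0,1],
    [-0.77,-0.24,0,0,0,0,1],
    [-0.77,-0.24,0,0,0,0,1],
    [-0.77,-0.24,0,0,0,0,1],
    [-0.77,-0.24,0,0,0,0,1],
    [-0.4,-0.12,0,0,0,0,1],
  ],
)

```text
t: 13.02
ee_pos: [0.4587, -0.1979, 0.2214]
orientation: [0.667, 0.745, -0.001, -0.001]
ft_force: [0.1, -0.1, -2.5]
gripper_width: 0.0078
grasp_force: 30.0
```

carry_out(
  rows=[
    [0,0,0,0,0,0.5,1],
    [0,0,0,0,0,0.5,1],
    [0,0,0,0,0,0.5,1],
    [0,0,0,0,0,0.5,1],
    [0,0,0,0,0,0,1],
    [0,0,0,0,0,0,1],
    [0,0,0,0,0,0,1],
  ],
)

```text
t: 13.6
ee_pos: [0.4602, -0.1954, 0.2224]
orientation: [0.75, 0.661, -0.0, -0.001]
ft_force: [0.1, -0.0, -1.3]
gripper_width: 0.0078
grasp_force: 30.0
```

Run:
```python
from h import *
c=rk([-.035,0,0]); d=tool([0,0,-1],Rz(RY).apply([1,0,0]))
plan([c[0],c[1],bot.get_obs()["ee_pos"][2]],d)
for n in("top","scene"):
    p,e=capture(n); np.savez(n+"6.npz",p=p,d=e)
    b=bot.get_obs(); r=R.from_quat(b["orientation"])
    Q=cloud(n,e).reshape(-1,3); L=Rz(-RY).apply(Q-K0)
    H=L[(abs(L[:,0]+.035)<.03)&(abs(L[:,1])<.07)&(L[:,2]>.13)&(L[:,2]<.20)]
    print(n,"held in rack frame",len(H),np.percentile(H,[2,50,98],axis=0).round(4).tolist())
    O=L[(abs(L[:,0]-.035)<.03)&(abs(L[:,1])<.07)&(L[:,2]>.1)&(L[:,2]<.125)]
    print(n,"other",len(O),np.percentile(O,[2,50,98],axis=0).round(4).tolist() if len(O) else "")
    Po=L[(L[:,0]<.02)&(abs(L[:,1])<.075)&(L[:,2]>.05)&(L[:,2]<.075)&(L[:,0]>-.08)]
    for s in(1,-1):
        q=Po[(s*Po[:,1]>.035)]; print(n,"posts",s,len(q),np.sort((q[:,0]*1000).round())[::max(1,len(q)//25)] )
p=np.load("scene6.npz")['p']
cv2.imwrite("pics/s6.png",np.clip(cv2.resize(p[160:310,150:300],(560,560),interpolation=cv2.INTER_CUBIC)*1.6,0,255).astype(np.uint8)[:,:,::-1])
```

```text
t 13.6 p [ 0.4602 -0.1954  0.2224] q [-0.64 -0.04  1.79  0.    1.39 -0.52] F [ 0.1 -0.  -1.3] w 0.0078 g 30.0
shift(units of 3cm) [-0.7   0.05 -0.  ]
turn(units .12) [-0.01 -0.01  0.08]
top held in rack frame 32 [[-0.0417, 0.0177, 0.1553], [-0.0405, 0.0442, 0.1678], [-0.0401, 0.0697, 0.1978]]
top other 94 [[0.0296, -0.0421, 0.102], [0.0335, 0.019, 0.1107], [0.0381, 0.0561, 0.1144]]
top posts 1 50 [-53. -53. -52. -52. -50. -50. -49. -49. -47. -47. -46. -27. -27. -24.
 -24. -23. -21. -21. -20.  16.  17.  17.  18.  19.  19.]
top posts -1 0 []
scene held in rack frame 757 [[-0.0356, -0.0337, 0.1557], [-0.0322, 0.0155, 0.1776], [-0.0285, 0.0679, 0.1992]]
scene other 308 [[0.0313, -0.0547, 0.1004], [0.0393, -0.0025, 0.1093], [0.0433, 0.0522, 0.1135]]
scene posts 1 69 [-52. -49. -48. -48. -47. -47. -47. -46. -46. -46. -45. -45. -44. -44.
 -44. -44. -44. -44. -43. -43. -43. -43. -42. -42. -42. -41. -40. -24.
 -23. -23. -22. -21. -19. -18. -18.]
scene posts -1 118 [-53. -48. -47. -46. -45. -45. -44. -44. -44. -44. -43. -43. -43. -42.
 -41. -23. -22. -21. -21. -20. -19. -19. -19. -18. -18. -18. -17. -17.
 -16.  19.]
```

View pics/s6.png

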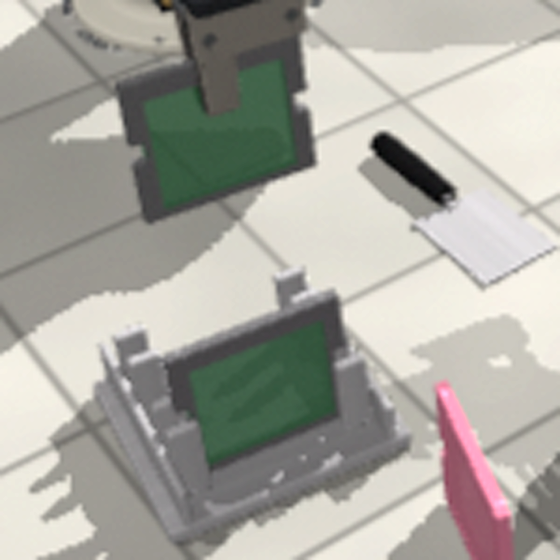

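The cassette is held upright above and left of the rack; the empty slot is the back-left one in this view, with posts at (130,345) and (290,290). Check its tilt, then shift the last 21 mm.

carry_out(
  rows=[
    [-0.35,0.02,0,0,0,0.08,1],
    [-0.35,0.03,0,0,0,0,1],
    [0,0,0,0,0,0,1],
    [0,0,0,0,0,0,1],
  ],
)

```text
t: 14.03
ee_pos: [0.4592, -0.2176, 0.2229]
orientation: [0.755, 0.656, 0.0, -0.0]
ft_force: [0.2, -0.2, -3.1]
gripper_width: 0.0081
grasp_force: 30.0
```

```bash
cat > held.py <<'E'
from h import *
c=rk([-.035,0,0]); d=tool([0,0,-1],Rz(RY).apply([1,0,0]))
plan([c[0],c[1],bot.get_obs()["ee_pos"][2]],d)
zt=bot.get_obs()["ee_pos"][2]
for n in("top","scene"):
    p,e=capture(n); np.savez(n+"7.npz",p=p,d=e)
    L=Rz(-RY).apply(cloud(n,e).reshape(-1,3)-K0)
    H=L[(abs(L[:,0]+.035)<.02)&(abs(L[:,1])<.07)&(L[:,2]>zt-.075)&(L[:,2]<zt-.008)]
    if len(H)<20: print(n,len(H)); continue
    A=np.c_[H[:,1],H[:,2]-zt+.067,np.ones(len(H))]; w=np.ones(len(H),bool)
    for _ in range(4):
        k=np.linalg.lstsq(A[w],H[w,0],rcond=None)[0]; w=abs(A@k-H[:,0])<.003
    print(n,len(H),w.sum(),"dx/dy,dx/dz",k[:2].round(3),"x at bottom",k[2].round(4),"y,z range",np.percentile(H[w],[1,99],axis=0).round(4).tolist())
    for s in(1,-1):
        q=L[(abs(s*L[:,1]-.054)<.012)&(L[:,2]>.055)&(L[:,2]<.07)&(L[:,0]<.0)&(L[:,0]>-.07)]; print(" posts",s,np.histogram(q[:,0]*1000,bins=range(-60,-8,3))[0])
E
python3 held.py
```

```text
t 14.03 p [ 0.4592 -0.2176  0.2229] q [-0.68 -0.02  1.77  0.    1.39 -0.54] F [ 0.2 -0.2 -3.1] w 0.0081 g 30.0
shift(units of 3cm) [ 0.04 -0.01  0.  ]
turn(units .12) [-0.   -0.   -0.02]
top 66 58 dx/dy,dx/dz [0.012 0.003] x at bottom -0.0386 y,z range [[-0.0393, -0.0053, 0.1563], [-0.0353, 0.0554, 0.214]]
 posts 1 [0 0 7 7 7 0 0 0 0 0 2 7 8 4 0 0 0]
 posts -1 [0 0 1 1 1 0 0 0 0 0 0 0 0 0 0 0 0]
scene 1059 968 dx/dy,dx/dz [ 0.004 -0.01 ] x at bottom -0.03 y,z range [[-0.0332, -0.0551, 0.156], [-0.0274, 0.0526, 0.2144]]
 posts 1 [ 0  0  2  2 14 18  4  0  0  0  0  1  5  9  1  0  0]
 posts -1 [ 0  0  2  4 11 24  5  0  0  0  0  3  4 17 20  2  0]
```

Upright and centred to about 1 mm. Lower it.

carry_out(
  rows=[
    [0,0,0.4,0,0,0,1],
    [0,0,0.6,0,0,0,1],
    [0,0,0.6,0,0,0,1],
    [0,0,0.6,0,0,0,1],
    [0,0,0.4,0,0,0,1],
    [0,0,0.4,0,0,0,1],
    [0,0,0.3,0,0,0,1],
    [0,0,0.3,0,0,0,1],
    [0,0,0,0,0,0,1],
    [0,0,0,0,0,0,1],
  ],
)

```text
t: 14.97
ee_pos: [0.4592, -0.2167, 0.1148]
orientation: [0.754, 0.657, -0.0, -0.001]
ft_force: [-0.5, -0.3, -1.8]
gripper_width: 0.0078
grasp_force: 30.0
```

```bash
python3 held.py | head -3; python3 -c "
from h import *
for i in range(2): capture('top'); print(bot.get_obs()['ft_force'].round(1),bot.get_obs()['moment'].round(2))"
```

```text
t 14.97 p [ 0.4592 -0.2167  0.1148] q [-0.68  0.09  1.88  0.    1.17 -0.54] F [-0.5 -0.3 -1.8] w 0.0078 g 30.0
shift(units of 3cm) [ 0.01 -0.01  0.  ]
turn(units .12) [-0.01 -0.01 -0.01]
[ 0.3  0.2 -2.7] [-0.06  0.06 -0.03]
[ 0.3 -1.3 -1.6] [-0.08  0.08  0.  ]
```

carry_out(
  rows=[
    [0,0,0.3,0,0,0,1],
    [0,0,0.3,0,0,0,1],
    [0,0,0.2,0,0,0,1],
    [0,0,0.15,0,0,0,1],
    [0,0,0.1,0,0,0,1],
    [0,0,0.08,0,0,0,1],
    [0,0,0,0,0,0,1],
    [0,0,0,0,0,0,1],
  ],
)

```text
t: 15.83
ee_pos: [0.4593, -0.2167, 0.0811]
orientation: [0.754, 0.657, 0.0, -0.0]
ft_force: [0.1, 0.2, -2.3]
gripper_width: 0.0077
grasp_force: 30.0
```

carry_out(
  rows=[
    [0,0,0.05,0,0,0,1],
    [0,0,0.05,0,0,0,1],
    [0,0,0,0,0,0,1],
    [0,0,0,0,0,0,1],
  ],
)

```text
t: 16.17
ee_pos: [0.4598, -0.2171, 0.0789]
orientation: [0.754, 0.657, 0.0, 0.0]
ft_force: [-0.8, -0.4, 2.1]
gripper_width: 0.0079
grasp_force: 30.0
```

Contact at the expected floor height. Release gently and retreat upward.

carry_out(
  rows=[
    [0,0,0,0,0,0,0.9],
    [0,0,0,0,0,0,0.82],
    [0,0,0,0,0,0,0.74],
    [0,0,0,0,0,0,0.7],
    [0,0,0,0,0,0,0.7],
    [0,0,-0.3,0,0,0,0.7],
    [0,0,-0.6,0,0,0,0.7],
    [0,0,-0.8,0,0,0,0.7],
    [0,0,-0.8,0,0,0,0.7],
    [0,0,-0.8,0,0,0,0.7],
  ],
)

```text
t: 17.0
ee_pos: [0.4592, -0.2166, 0.1787]
orientation: [0.754, 0.657, 0.0, -0.0]
ft_force: [0.8, -0.0, 0.6]
gripper_width: 0.0273
grasp_force: 0.0
```

carry_out(
  rows=[
    [0,0,-0.8,0,0,0,0.7],
    [0,0,-0.8,0,0,0,0.7],
    [0,0,-0.8,0,0,0,0.7],
    [0,0,0,0,0,0,0.7],
    [0,0,0,0,0,0,0.7],
  ],
)

```text
t: 17.42
ee_pos: [0.46, -0.2173, 0.2508]
orientation: [0.754, 0.657, 0.0, 0.002]
ft_force: [0.1, 0.1, -0.2]
gripper_width: 0.0275
grasp_force: 0.0
```

Run:
```python
from h import *
print(bot.get_obs()["ee_pos"])
for n in("top","scene"):
    p,e=capture(n)
    L=Rz(-RY).apply(cloud(n,e).reshape(-1,3)-K0)
    for x in(-.035,.035):
        m=(abs(L[:,0]-x)<.02)&(abs(L[:,1])<.06)&(L[:,2]>.075)&(L[:,2]<.13); print(n,x,m.sum(),np.percentile(L[m],[2,50,98],axis=0).round(4).tolist())
a=cv2.resize(p[140:320,150:410],(780,540),interpolation=cv2.INTER_CUBIC)
cv2.imwrite("pics/end.png",np.clip(a*1.5,0,255).astype(np.uint8)[:,:,::-1])
```

```text
[ 0.46003307 -0.21734195  0.25081807]
top -0.035 133 [[-0.0387, -0.0419, 0.0782], [-0.035, 0.0113, 0.1103], [-0.0307, 0.0561, 0.1143]]
top 0.035 153 [[0.0294, -0.0414, 0.0772], [0.0326, 0.0091, 0.1098], [0.0387, 0.0561, 0.1143]]
scene -0.035 663 [[-0.0366, -0.0549, 0.0762], [-0.0296, -0.0028, 0.0969], [-0.0262, 0.0521, 0.1128]]
scene 0.035 697 [[0.0329, -0.0546, 0.0762], [0.0397, -0.0031, 0.0974], [0.0434, 0.0524, 0.1128]]
```

View pics/end.png

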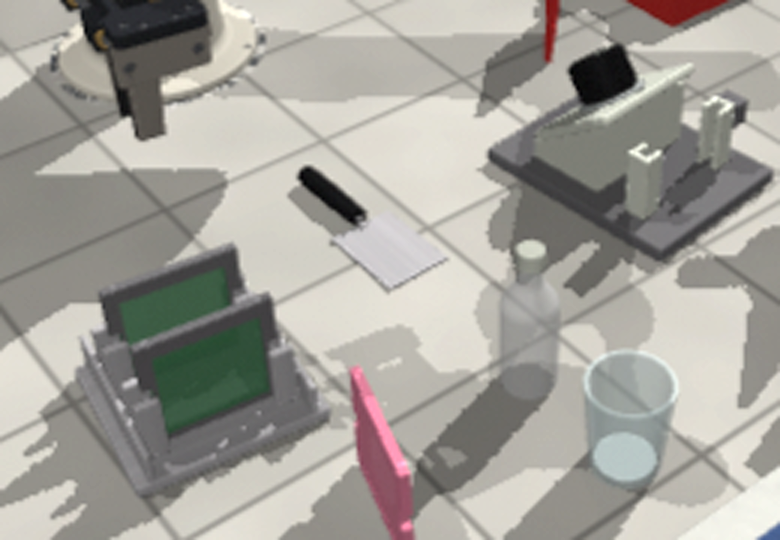

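Both cassettes stand in the rack with equal top heights, at (175,290) and (205,360). The stand (630,150) is empty, the bottle and beaker are unmoved, and the gripper is clear.

```bash
python3 -c "
from bench import job
print(job.sign_off())"
```

```text
the job is handed in; nothing more can be done
None
```

I turned the lock knob past its detent and it stayed there. The cassette now stands upright, fully down in the rack's empty slot and released, nothing else was moved, and the job is handed in at about 17.5 s; the hand-in call returned no verdict.

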